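# Park the spring plunger and snug the fence up to the book

### The arm

A 7-joint arm with a two-finger parallel gripper is mounted at the origin on a cart in front of the work surface, level with it; the furniture and walls round the work are solid. World frame = base frame: x ahead of the robot, y to its left, z up, the work surface at z = 0. Lengths are in m, angles in rad, forces in N, time in s.
With the tool pointing down it reaches from about 0.4 to 0.85 m from the base axis. Payload 10.4 kg.
Tool frame: the origin (TCP) lies at the very end of the fingers, on their centre line; the grasp point (between the pads) lies 19 mm behind it (bot.pinch_z is the distance from the TCP to the grasp point, in m); z points along the fingers, x is the direction in which the jaws open and shut, and the axes are right-handed (so a half turn about z gives the same grasp; the last joint's range is limited). The gripper opens to 85 mm and grips with 20 to 120 N. Pads are 22 mm wide; open, the fingers measure 114 mm over their backs; the gripper's body (76 mm by 85 mm) begins 54 mm behind the grasp point. The pads swing forward as they close: fully open they stand 13 mm farther back than shut.
Start: joints at [-1.272, 0.332, -0.065, 1.46, 0.022, 1.35, -0.088], TCP at [0.198, 0.593, 0.231] pointing down, gripper open.
Joint ranges: [-2.6, 2.6], [-0.5, 2.12], [-1.47, 1.34], [0.16, 2.42], [-1.27, 4.41], [0.06, 2.06], [-2.6, 2.6]. Speed limits (rad/s): [2.22, 2.22, 2.79, 2.79, 3.14, 3.14, 3.14].

### API

Orientations are given as a rotation vector (axis times angle).
In Python, from plant import bot, snapshot, calibration, job, finder gives the robot as it stands.
- The arm moves only by the tool carry_out, never from a script. Its argument "increments" is a list of rows, each an object with "grip": the closure, from -1 (fully open) to 1 (shut); "xyz": the shift along the tool's x, y, z in m, a list of three; "yaw": the turn about the tool's z in rad. A call has 1 to 8 rows; each row shifts and turns the commanded pose from where the row before left it, along the tool's axes as they then stand; what a row does not reach is not made up. A row lasts 1/12 s, in which the tool goes at most 41.7 mm and 7.16 degrees, less where a joint would pass 70% of its speed; a pose out of reach is approached as far as the arm can. A call with a gripper value outside its range is refused whole. The fingers move at their own pace and stop on an object; "newtons" is the grip in N (left out, the last holds). Time passes only in rows, so rows that do not move let the fingers close. It gives the time, the measured TCP pose, the force and the opening at its end, in the units of the state.
- bot.sense(): the state, without advancing time (a new reading comes with each control period).
- snapshot(name): name is "scene" or "top" or "wrist"; returns the picture (480x640x3 uint8, red, green, blue); there is no depth.
- calibration(name): a dict with "fx", "fy", "cx", "cy" (pixels), "dist_coeffs" ([k1, k2, p1, p2, k3] as OpenCV has them; the pictures are not rectified), "rvec" (rotation vector, rad) and "tvec" (3), from world to camera coordinates, as OpenCV has them; the wrist camera has in their place "mount" (4x4, takes a point from camera to tool coordinates, whose origin is the TCP and whose axes are the tool frame's). Camera axes: x right, y down, z forward; pixel columns grow to the right and rows downward; lengths in m; the calibration is good to about 2 mm. A picture is of the moment at which its call begins: read the wrist's pose just before it. calibration takes no time and is no camera call.
- job.hand_in(): hands the job in, once; it reports no verdict.
Trained networks look in the newest picture that a camera, given by its name, has taken for a name from the list of things; names that differ only in an ending like _2 or _b are one class to them, and where a whole thing is asked for, a point or a joint stands for the part that bears it (a point fixed in the world has none). Each returns a list of dicts, best first, with "conf" (0 to 1); they miss things now and then, are a little off and sometimes report something else, mostly with a low value. They report only what shows in the picture. A call takes as long as a camera call.
- finder.find_in(camera, query): "box" ([centre column, centre row, width, height] in pixels, round what is visible of it).
- finder.cut_out(camera, query): "pixels" (480x640 bool, what is visible of it) and "box" ([centre column, centre row, width, height] in pixels, round what is visible of it).
- finder.mark_of(camera, query): "at" ([column, row] in pixels: a listed point, or the origin of a listed thing).
The state is a dict: "time": time; "qpos": joint angles; "joint_vel": joint speeds; "joint_efforts": joint torques, N m; "position": TCP position; "orientation": TCP orientation; "contact_force": force on the tool from outside, world axes, zero at the start; "torque": the same for the moment, N m; "grip_width": finger opening in m.
Only numpy, scipy, OpenCV 4.12 (cv2) and the standard library are available. Lean on these libraries where they do the work, as an engineer would, in place of code of your own. Each camera call takes 0.05 s, during which the arm holds its last target.

### The job

I want this book held square on the book bed. Pull up the spring-loaded T-knob on the sliding fence and twist it counterclockwise into its rest notch so that it stays up by itself, then slide the fence along so that it squares the book and presses it gently but firmly home against the fixed end stop. Leave the knob parked and the fence up against the book, do not force anything, and leave the other things on the desk alone.

Things in the scene. Friction and masses are not known exactly. Their poses are not given: they have to be found in the camera images.
- bed: wooden book bed, fixed to the desk: a board 200 x 340 x 14 mm (its x, y, z), origin under its centre, lying on the 4 mm thick desk pad. The end stop stands at its +y end, the sliding fence at its -y end. The fence slides along the bed's y axis; +y is toward the end stop.
- end_stop: wooden cross bar fixed on the bed's +y end, 160 x 12 x 30 mm tall (bed's x, y, z), origin at the centre of its underside; the face that looks to the book is 6 mm to -y of the origin.
- fence_face (a point): centre of the upright face of the sliding fence that meets the book; the fence plate is 150 mm long along the bed's x and 30 mm tall above the board. The knob's axis lies 45 mm behind it (toward the bed's -y).
- fence (a joint): position of the sliding fence, m: 0 as found (locked by the plunger), grows toward the end stop, up to 0.075. Once unlocked it slides with about 2 N of friction (4 to 7 N when it pushes the book along) and stays where it is left; 10 to 15 N on it presses the book firmly home, over 25 N on the book is too much. With the book home and the fence touching it, it reads about 0.051.
- knob_grip (a point): centre of the black T-bar of the spring plunger, 44 mm long (its x axis), 14 mm thick (its y axis), 20 mm tall, about 84 mm over z = 0 when down; it turns and lifts with the knob. Underneath are 16 mm of stem and then the slotted steel collar, 38 mm across, so keep fingertips less than 24 mm below the bar's centre until it is lifted.
- plunger (a joint): lift of the knob, m: 0 down and locking. The spring pulls down with about 6 N at 0, 10 N at 0.008 and 12 N at 0.011. The knob can turn only when lifted by 0.011 or more (a steel cross pin on its stem must leave the deep slot of the collar); about 0.015 is the top stop. Parked in the rest notch it reads about 0.008; resting on the rim of the collar, not in the notch, 0.011.
- knob (a joint): turn of the knob, rad, counterclockwise seen from above: 0 with the cross pin over the deep slot, 1.22 (70 degrees) over the rest notch, a V-shaped notch 4 mm deep that catches the pin from about 1.0 to 1.4; a raised wall on the collar stops it at about 1.55. Let down there, the spring seats it and it stays.
- book_centre (a point): centre of the leather-bound brown book that lies flat on the bed, 250 x 180 x 26 mm (its x, y, z), about 0.55 kg, free to slide; lying somewhat askew, 10 to 35 mm short of the end stop, spine (+y) toward the stop. At home its centre is about 89 mm from the end stop's face.
- book: the same book; origin at the centre of its underside.
- mug_spot (a point): white mug, a bystander, 91 mm tall; centre of its foot print.
- eraser_spot (a point): small eraser, a bystander, 21 x 52 x 12 mm.
- binder_clip_spot (a point): black binder clip, a bystander, 43 mm tall.

How it is judged:
By the outcome, as a careful person would: the job done as asked, in the order asked, and still so for the second after the job is handed in, with the robot touching nothing.
It also fails if it takes over 61 s, if anything falls off the work surface, if the arm or the gripper's body presses on something with over 40 N, if the wrist force passes 120 N, or if a joint passes its speed limit or range.

## Working session

There is one attempt and no reset: what is moved stays moved. The work goes in short steps, Python scripts to look and compute and a tool call to move; the robot and the scene stay as the last step left them, time stands still between calls to the robot, and variables do not carry over. Pictures are saved under pics/ and viewed, and the job is handed in when it is done.

Besides the shell and the picture viewer there is one more tool, called after "Request:" as name(argument=value, ...), one argument or row to a line, values as JSON. carry_out: Moves the arm, as the interface text tells. Its arguments: {"type":"object","properties":{"increments":{"type":"array","items":{"type":"object","properties":{"grip":{"type":"number"},"xyz":{"type":"array","items":{"type":"number"}},"yaw":{"type":"number"}}}},"newtons":{"type":"number"}},"required":["increments"]}

```bash
mkdir -p pics; ls; python3 - <<'E'
from plant import bot, snapshot, calibration, job, finder
import cv2
print(bot.sense(), bot.pinch_z)
for n in ["scene","top","wrist"]:
    im=snapshot(n); cv2.imwrite(f"pics/{n}0.png",im[:,:,::-1])
    print(n,calibration(n))
    for q in ["knob_grip","fence_face","book_centre","end_stop","bed"]:
        r=finder.mark_of(n,q)
        print(n,q,[(x["at"],round(x["conf"],2)) for x in r[:3]])
E
```

```text
pics
{'time': 0.0, 'qpos': array([-1.27162126,  0.3329065 , -0.06472279,  1.46097856,  0.0215912 ,
        1.34993211, -0.08848655]), 'joint_vel': array([ 0.00135108, -0.00082847, -0.0010103 , -0.00069748, -0.00123105,
        0.00161575,  0.00118793]), 'joint_efforts': array([ 1.03103281e-03, -6.25457096e+01,  4.99246339e-02, -3.91614318e+01,
        1.61963655e-02,  9.86206869e-03, -1.55678418e-05]), 'position': array([0.19752008, 0.59254047, 0.23047661]), 'orientation': array([ 2.54780181e+00,  1.83641034e+00, -1.89433563e-03]), 'contact_force': array([ 0.28810193,  0.50511683, -0.26903809]), 'torque': array([ 0.07850723,  0.03012724, -0.00550494]), 'grip_width': 0.08521549843837775} 0.0187
scene {'fx': 448.2062164764432, 'fy': 448.2062164764432, 'cx': 321.655008163762, 'cy': 240.94851649405436, 'dist_coeffs': array([-0.10874848,  0.        ,  0.        ,  0.        ,  0.        ]), 'rvec': array([ 2.0895755 , -0.68916799,  0.32924224]), 'tvec': array([-0.42746185,  0.26208325,  0.7498758 ])}
scene knob_grip [([325.4, 220.8], 0.59)]
scene fence_face [([317.1, 231.6], 0.67)]
scene 
[... 589 characters left out ...]
.9)]
top bed [([276.9, 217.3], 0.73), ([220.8, 210.3], 0.62)]
wrist {'fx': 369.0256241022663, 'fy': 369.0256241022663, 'cx': 314.6737898081458, 'cy': 235.21613083198167, 'dist_coeffs': array([-0.06476133,  0.        ,  0.        ,  0.        ,  0.        ]), 'mount': array([[ 9.99999999e-01, -4.96260752e-05,  1.61008799e-06,
        -8.96565530e-04],
       [ 4.74257714e-05,  9.64258873e-01,  2.64961929e-01,
        -6.69449944e-02],
       [-1.47015622e-05, -2.64961928e-01,  9.64258874e-01,
        -1.42177624e-01],
       [ 0.00000000e+00,  0.00000000e+00,  0.00000000e+00,
         1.00000000e+00]])}
wrist knob_grip []
wrist fence_face []
wrist book_centre []
wrist end_stop []
wrist bed []
```

View pics/scene0.png

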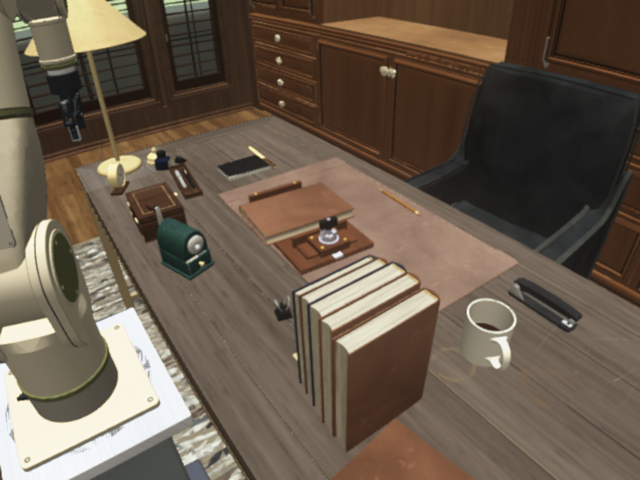

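View pics/top0.png

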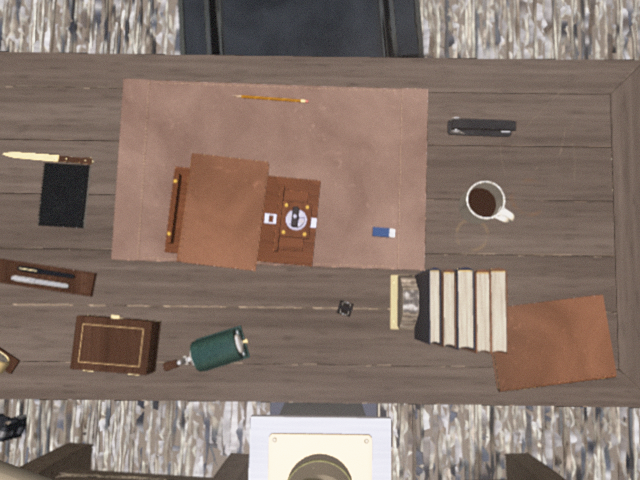

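```bash
cat > h.py <<'E'
import numpy as np, cv2
from scipy.spatial.transform import Rotation as R
from plant import bot, snapshot, calibration, job, finder
def ray(cam,px,pose=None):
    c=calibration(cam); K=np.array([[c["fx"],0,c["cx"]],[0,c["fy"],c["cy"]],[0,0,1]])
    u=cv2.undistortPoints(np.array([[px]],float),K,c["dist_coeffs"])[0,0]; d=np.array([u[0],u[1],1])
    if "mount" in c:
        s=pose or bot.sense(); T=np.eye(4);T[:3,:3]=R.from_rotvec(s["orientation"]).as_matrix();T[:3,3]=s["position"]
        M=T@c["mount"]; return M[:3,3],M[:3,:3]@d
    Rm=cv2.Rodrigues(c["rvec"])[0]; return -Rm.T@c["tvec"],Rm.T@d
def atz(cam,px,z,pose=None):
    o,d=ray(cam,px,pose); return o+d*(z-o[2])/d[2]
E
python3 - <<'E'
from h import *
s=bot.sense(); print(R.from_rotvec(s["orientation"]).as_matrix().round(3))
for c,a in [("scene",dict(k=[325.4,220.8],f=[317.1,231.6],b=[297.1,209.4],e=[273.2,198.3])),("top",dict(k=[293,216.7],f=[280.5,220.2],b=[219.3,212.8],e=[177.1,210.7]))]:
    for k,z in dict(k=.084,f=.033,b=.031,e=.018).items(): print(c,k,atz(c,a[k],z).round(4))
for q in ["top"]:
    im=snapshot(q); im=cv2.resize(im[140:300,130:350],None,fx=3.6,fy=3.6,interpolation=cv2.INTER_CUBIC); cv2.imwrite("pics/topz.png",im[:,:,::-1])
E
```

```text
[[ 0.316  0.949 -0.   ]
 [ 0.949 -0.316  0.   ]
 [ 0.    -0.    -1.   ]]
scene k [0.5915 0.0708 0.084 ]
scene f [0.5936 0.1092 0.033 ]
scene b [0.6144 0.2293 0.031 ]
scene e [0.6061 0.34   0.018 ]
top k [0.5942 0.0637 0.084 ]
top f [0.5933 0.0951 0.033 ]
top b [0.6088 0.2353 0.031 ]
top e [0.6144 0.3348 0.018 ]
```

View pics/topz.png

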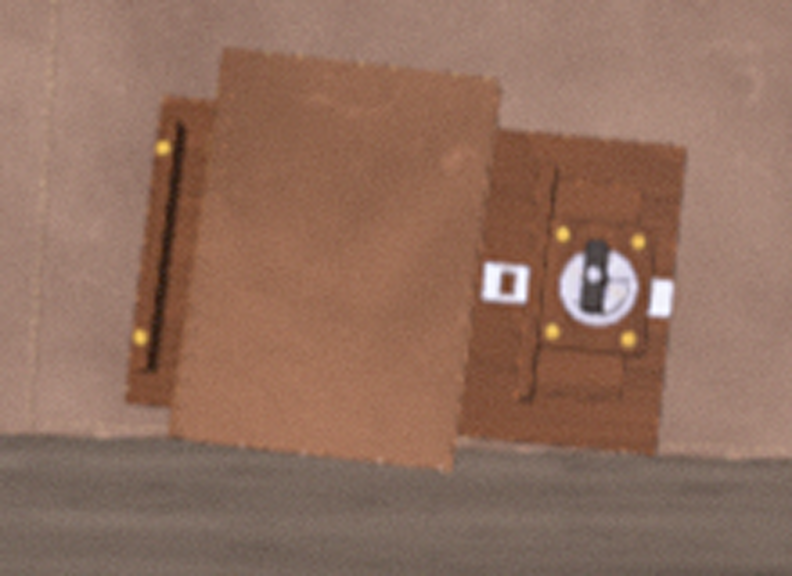

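The scene view shows the knob at about (328,226) and the book on the bed. In the top view the knob is at about (295,217), the fence face near x=280 and the book askew around (222,212). The bed is yawed by about -0.1 rad. I'll plan the approach next.

```bash
cat >> h.py <<'E'
def plan(goal,ang,n):
    s=bot.sense(); m=R.from_rotvec(s["orientation"]).as_matrix(); p=s["position"]
    a0=np.arctan2(m[1,0],m[0,0]); da=ang-a0   # world CCW
    d=(np.array(goal)-p)/n
    print("a0",a0.round(3),"pos",p.round(4),"yaw/row",(-da/n).round(4))
    for i in range(n):
        a=a0+da*i/n; tx=np.array([np.cos(a),np.sin(a),0]); ty=np.array([np.sin(a),-np.cos(a),0])
        print(i,[round(float(d@tx),4),round(float(d@ty),4),round(float(-d[2]),4)])
E
python3 - <<'E'
from h import *
# bed yaw from end stop edge & bed edge, zoom px -> img
f=lambda u,v:(130+u/3.6,140+v/3.6)
for (a,b,z) in [((686,148),(655,453),.018),((180,122),(152,370),.048),((600,240),(590,312),.094),((500,78),(452,470),.044),((222,47),(170,437),.044)]:
    A=atz("top",f(*a),z);B=atz("top",f(*b),z); print(A.round(4),B.round(4),np.arctan2(*(A-B)[[1,0]]))
plan([.59,.068,.20],-1.67,24)
E
```

```text
[0.688  0.0055 0.018 ] [0.4911 0.0224 0.018 ] -0.08563315779264392
[0.6941 0.3237 0.048 ] [0.537  0.3355 0.048 ] -0.07459538945024703
[0.615  0.0554 0.094 ] [0.5709 0.0607 0.094 ] -0.1186859294011747
[0.7261 0.1234 0.044 ] [0.4772 0.1478 0.044 ] -0.09749784363644091
[0.7436 0.2999 0.044 ] [0.4956 0.3237 0.044 ] -0.09586329143866928
a0 1.249 pos [0.1977 0.5929 0.2313] yaw/row 0.1216
0 [-0.0156, 0.0224, 0.0013]
1 [-0.0127, 0.0241, 0.0013]
2 [-0.0097, 0.0255, 0.0013]
3 [-0.0066, 0.0265, 0.0013]
4 [-0.0033, 0.0271, 0.0013]
5 [0.0, 0.0273, 0.0013]
6 [0.0033, 0.0271, 0.0013]
7 [0.0066, 0.0265, 0.0013]
8 [0.0098, 0.0255, 0.0013]
9 [0.0128, 0.0241, 0.0013]
10 [0.0156, 0.0224, 0.0013]
11 [0.0182, 0.0203, 0.0013]
12 [0.0206, 0.018, 0.0013]
13 [0.0226, 0.0153, 0.0013]
14 [0.0243, 0.0125, 0.0013]
15 [0.0256, 0.0095, 0.0013]
16 [0.0266, 0.0063, 0.0013]
17 [0.0271, 0.003, 0.0013]
18 [0.0273, -0.0003, 0.0013]
19 [0.0271, -0.0036, 0.0013]
20 [0.0264, -0.0069, 0.0013]
21 [0.0254, -0.01, 0.0013]
22 [0.024, -0.013, 0.0013]
23 [0.0222, -0.0159, 0.0013]
```

Request:
carry_out(
  increments=[
    {"grip": -1, "xyz": [-0.016, 0.022, 0], "yaw": 0.122},
    {"grip": -1, "xyz": [-0.013, 0.024, 0], "yaw": 0.122},
    {"grip": -1, "xyz": [-0.01, 0.0255, 0], "yaw": 0.122},
    {"grip": -1, "xyz": [-0.0065, 0.0265, 0], "yaw": 0.122},
    {"grip": -1, "xyz": [-0.003, 0.027, 0], "yaw": 0.122},
    {"grip": -1, "xyz": [0, 0.027, 0], "yaw": 0.122},
    {"grip": -1, "xyz": [0.003, 0.027, 0], "yaw": 0.122},
    {"grip": -1, "xyz": [0.0065, 0.0265, 0], "yaw": 0.122},
  ],
  newtons=30,
)

```text
time: 1.62
position: [0.3274, 0.4165, 0.2315]
orientation: [-3.113, -0.418, -0.0]
contact_force: [0.6, 0.3, -0.3]
grip_width: 0.0853
```

Request:
carry_out(
  increments=[
    {"grip": -1, "xyz": [0.01, 0.0255, 0], "yaw": 0.122},
    {"grip": -1, "xyz": [0.013, 0.024, 0], "yaw": 0.122},
    {"grip": -1, "xyz": [0.0155, 0.0225, 0], "yaw": 0.122},
    {"grip": -1, "xyz": [0.018, 0.0205, 0], "yaw": 0.122},
    {"grip": -1, "xyz": [0.0205, 0.018, 0], "yaw": 0.122},
    {"grip": -1, "xyz": [0.0225, 0.0155, 0], "yaw": 0.122},
    {"grip": -1, "xyz": [0.0245, 0.0125, 0], "yaw": 0.122},
    {"grip": -1, "xyz": [0.0255, 0.0095, 0], "yaw": 0.122},
  ],
)

```text
time: 2.28
position: [0.4574, 0.2406, 0.2316]
orientation: [-2.946, 1.09, -0.0]
contact_force: [-0.4, 0.0, -0.0]
grip_width: 0.0851
```

Request:
carry_out(
  increments=[
    {"grip": -1, "xyz": [0.0265, 0.0065, 0.004], "yaw": 0.122},
    {"grip": -1, "xyz": [0.027, 0.003, 0.004], "yaw": 0.122},
    {"grip": -1, "xyz": [0.027, 0, 0.004], "yaw": 0.122},
    {"grip": -1, "xyz": [0.027, -0.0035, 0.004], "yaw": 0.122},
    {"grip": -1, "xyz": [0.0265, -0.007, 0.004], "yaw": 0.122},
    {"grip": -1, "xyz": [0.0255, -0.01, 0.004], "yaw": 0.122},
    {"grip": -1, "xyz": [0.024, -0.013, 0.004], "yaw": 0.122},
    {"grip": -1, "xyz": [0.022, -0.016, 0.004], "yaw": 0.122},
  ],
)

```text
time: 2.95
position: [0.5863, 0.0649, 0.1993]
orientation: [-2.091, 2.344, -0.0]
contact_force: [0.8, 0.3, 0.9]
grip_width: 0.0854
```

Request:
carry_out(
  increments=[
    {"grip": -1, "xyz": [0, 0, 0], "yaw": 0},
    {"grip": -1, "xyz": [0, 0, 0], "yaw": 0},
    {"grip": -1, "xyz": [0, 0, 0], "yaw": 0},
  ],
)

```text
time: 3.2
position: [0.5854, 0.0666, 0.1992]
orientation: [-2.1, 2.336, 0.001]
contact_force: [0.2, 0.3, -0.3]
grip_width: 0.0857
```

```bash
python3 - <<'E'
from h import *
s=bot.sense(); print(s["time"],s["position"],s["qpos"].round(3),s["contact_force"].round(2)); m=R.from_rotvec(s["orientation"]).as_matrix(); print(m.round(3))
im=snapshot("wrist"); cv2.imwrite("pics/w1.png",im[:,:,::-1])
for q,z in [("knob_grip",.084),("fence_face",.033),("book_centre",.031)]:
    r=finder.mark_of("wrist",q); print(q,[(x["at"],round(x["conf"],2),atz("wrist",x["at"],z,s).round(4)) for x in r[:2]])
E
```

```text
3.2 [0.58543605 0.06664168 0.19923587] [-0.691  0.302  0.611  1.633 -0.18   1.264 -1.724] [ 0.2   0.27 -0.28]
[[-0.106 -0.994 -0.   ]
 [-0.994  0.106  0.   ]
 [-0.     0.    -1.   ]]
knob_grip [([321.5, 218.0], 0.92, array([0.5936, 0.06  , 0.084 ])), ([125.7, 206.1], 0.44, array([0.6176, 0.1994, 0.084 ]))]
fence_face [([266.2, 208.1], 0.58, array([0.5956, 0.1062, 0.033 ]))]
book_centre [([126.2, 205.6], 0.58, array([0.6108, 0.2279, 0.031 ]))]
```

View pics/w1.png

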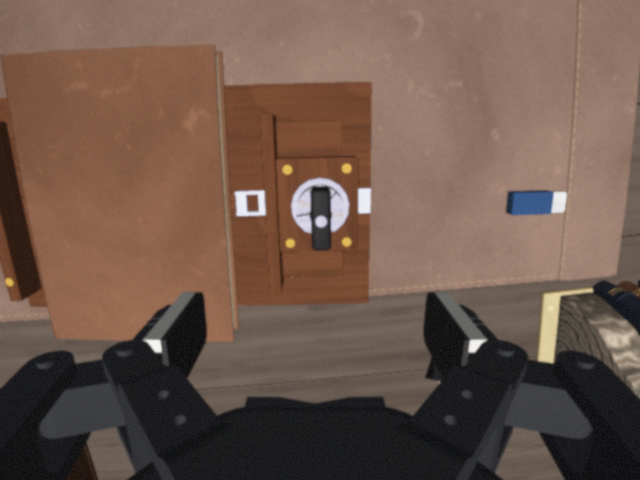

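The wrist view shows the knob bar at (321,218), upright in the image and so aligned with the tool. The bed edges are parallel to it too. I'll go lower and refine the position.

Request:
carry_out(
  increments=[
    {"grip": -0.3, "xyz": [0.002, -0.0035, 0.025], "yaw": 0},
    {"grip": -0.3, "xyz": [0.002, -0.003, 0.025], "yaw": 0},
    {"grip": -0.3, "xyz": [0.001, -0.002, 0.02], "yaw": 0},
    {"grip": -0.3, "xyz": [0, 0, 0], "yaw": 0},
    {"grip": -0.3, "xyz": [0, 0, 0], "yaw": 0},
  ],
)

```text
time: 3.82
position: [0.5929, 0.0605, 0.1291]
orientation: [2.098, -2.336, -0.001]
contact_force: [0.5, -0.2, -0.5]
grip_width: 0.0559
```

```bash
python3 - <<'E'
from h import *
s=bot.sense(); print(s["time"],s["position"],s["grip_width"],s["contact_force"].round(2)); m=R.from_rotvec(s["orientation"]).as_matrix(); print(m.round(3)[:,0])
im=snapshot("wrist"); cv2.imwrite("pics/w2.png",im[:,:,::-1])
for q,z in [("knob_grip",.084),("fence_face",.033)]:
    r=finder.mark_of("wrist",q); print(q,[(x["at"],round(x["conf"],2),atz("wrist",x["at"],z,s).round(4)) for x in r[:2]])
r=finder.cut_out("wrist","knob_grip"); print([(x["box"],x["conf"]) for x in r])
E
```

```text
3.8167 [0.59294365 0.06052286 0.12913232] 0.05586928331379333 [ 0.51 -0.21 -0.45]
[-0.107 -0.994  0.   ]
knob_grip [([312.7, 263.0], 0.68, array([0.5929, 0.0607, 0.084 ]))]
fence_face [([243.8, 238.6], 0.86, array([0.5969, 0.1072, 0.033 ]))]
[([315.5, 259.6, 30.8, 91.5], 0.73)]
```

View pics/w2.png

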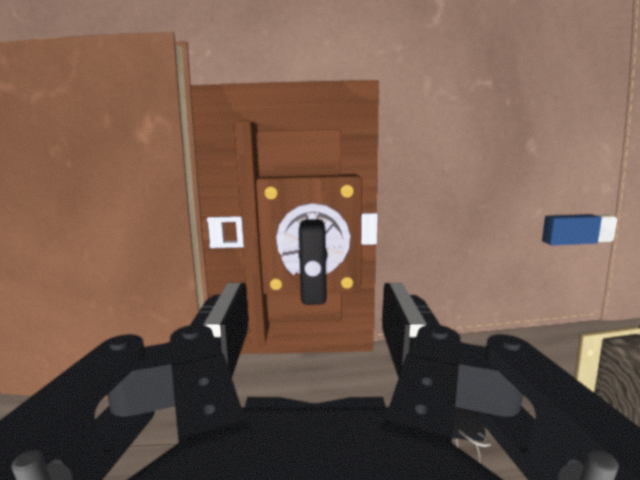

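The bar at (313,262) is centred between the jaws (inner edges at 247 and 383). Next I'll descend and close gently.

Request:
carry_out(
  increments=[
    {"grip": -0.3, "xyz": [0, 0, 0.02], "yaw": 0},
    {"grip": -0.3, "xyz": [0, 0, 0.02], "yaw": 0},
    {"grip": -0.3, "xyz": [0, 0, 0.015], "yaw": 0},
    {"grip": -0.3, "xyz": [0, 0, 0.0075], "yaw": 0},
    {"grip": -0.3, "xyz": [0, 0, 0], "yaw": 0},
    {"grip": -0.3, "xyz": [0, 0, 0], "yaw": 0},
  ],
)

```text
time: 4.52
position: [0.594, 0.0601, 0.0677]
orientation: [-2.098, 2.338, -0.001]
contact_force: [-0.8, -0.5, 0.5]
grip_width: 0.055
```

Request:
carry_out(
  increments=[
    {"grip": 1, "xyz": [0, 0, 0], "yaw": 0},
    {"grip": 1, "xyz": [0, 0, 0], "yaw": 0},
    {"grip": 1, "xyz": [0, 0, 0], "yaw": 0},
    {"grip": 1, "xyz": [0, 0, 0], "yaw": 0},
    {"grip": 1, "xyz": [0, 0, 0], "yaw": 0},
    {"grip": 1, "xyz": [0, 0, 0], "yaw": 0},
  ],
  newtons=50,
)

```text
time: 5.02
position: [0.5943, 0.0612, 0.0679]
orientation: [-2.097, 2.336, 0.0]
contact_force: [-0.1, 2.0, 5.8]
grip_width: 0.0135
```

```bash
python3 - <<'E'
from h import *
s=bot.sense(); print(s["time"],s["position"],s["grip_width"],s["contact_force"].round(2),s["torque"].round(3))
im=snapshot("wrist"); cv2.imwrite("pics/w3.png",im[:,:,::-1])
E
```

```text
5.0167 [0.59430058 0.06115824 0.06792343] 0.013517434642835686 [-0.07  1.96  5.83] [ 0.563  0.116 -0.025]
```

View pics/w3.png

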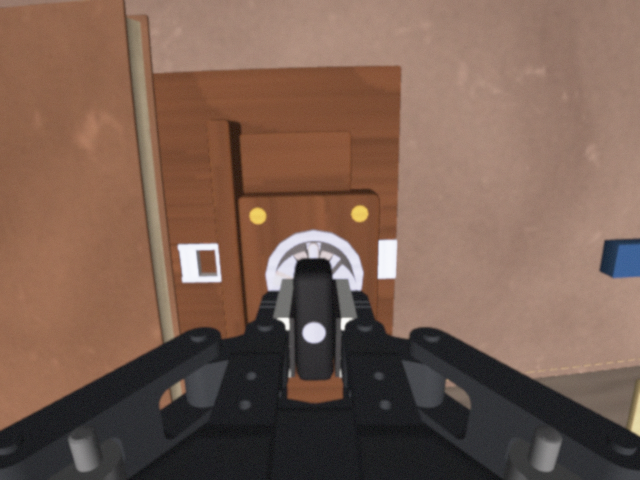

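The bar is held at 13.5 mm opening. Lifting now.

Request:
carry_out(
  increments=[
    {"grip": 1, "xyz": [0, 0, -0.003], "yaw": 0},
    {"grip": 1, "xyz": [0, 0, -0.003], "yaw": 0},
    {"grip": 1, "xyz": [0, 0, -0.003], "yaw": 0},
    {"grip": 1, "xyz": [0, 0, -0.003], "yaw": 0},
    {"grip": 1, "xyz": [0, 0, -0.001], "yaw": 0},
    {"grip": 1, "xyz": [0, 0, 0], "yaw": 0},
    {"grip": 1, "xyz": [0, 0, 0], "yaw": 0},
    {"grip": 1, "xyz": [0, 0, 0], "yaw": 0},
  ],
  newtons=60,
)

```text
time: 5.73
position: [0.5936, 0.0612, 0.0791]
orientation: [-2.099, 2.337, 0.0]
contact_force: [5.9, 3.4, -12.8]
grip_width: 0.0132
```

```bash
python3 - <<'E'
from h import *
s=bot.sense(); print(s["time"],s["position"],s["grip_width"],s["contact_force"].round(2),s["torque"].round(3))
im=snapshot("wrist"); cv2.imwrite("pics/w4.png",im[:,:,::-1])
E
```

```text
5.7333 [0.59358569 0.06115786 0.07910709] 0.013202082361903582 [  5.91   3.43 -12.78] [ 0.961 -1.482  0.027]
```

View pics/w4.png

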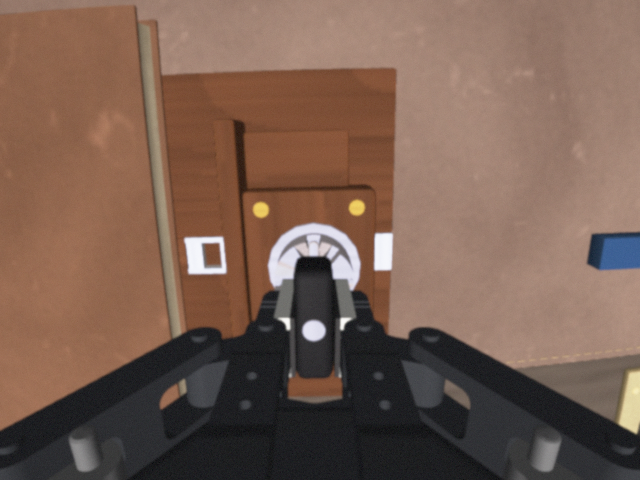

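Request:
carry_out(
  increments=[
    {"grip": 1, "xyz": [-0.0005, -0.001, -0.001], "yaw": 0},
    {"grip": 1, "xyz": [0, 0, -0.0005], "yaw": 0},
    {"grip": 1, "xyz": [0, 0, 0], "yaw": 0},
    {"grip": 1, "xyz": [0, 0, 0], "yaw": 0},
  ],
)

```text
time: 6.12
position: [0.594, 0.0611, 0.0807]
orientation: [2.098, -2.337, -0.002]
contact_force: [2.3, 5.1, -13.3]
grip_width: 0.0129
```

Request:
carry_out(
  increments=[
    {"grip": 1, "xyz": [0, 0, 0], "yaw": -0.08},
    {"grip": 1, "xyz": [0, 0, 0], "yaw": -0.08},
    {"grip": 1, "xyz": [0, 0, 0], "yaw": -0.08},
    {"grip": 1, "xyz": [0, 0, 0], "yaw": -0.08},
  ],
)

```text
time: 6.45
position: [0.594, 0.061, 0.0808]
orientation: [2.448, -1.969, -0.002]
contact_force: [2.2, 4.1, -13.0]
grip_width: 0.0127
```

```bash
python3 - <<'E'
from h import *
s=bot.sense(); print(s["time"],s["position"],s["grip_width"],s["contact_force"].round(2),s["torque"].round(3)); m=R.from_rotvec(s["orientation"]).as_matrix(); print(np.arctan2(m[1,0],m[0,0]))
im=snapshot("wrist"); cv2.imwrite("pics/w5.png",im[:,:,::-1])
E
```

```text
6.45 [0.59402156 0.06104906 0.08078885] 0.012726080894058243 [  2.2    4.07 -12.95] [ 1.107 -0.498 -0.047]
-1.354615099930295
```

View pics/w5.png

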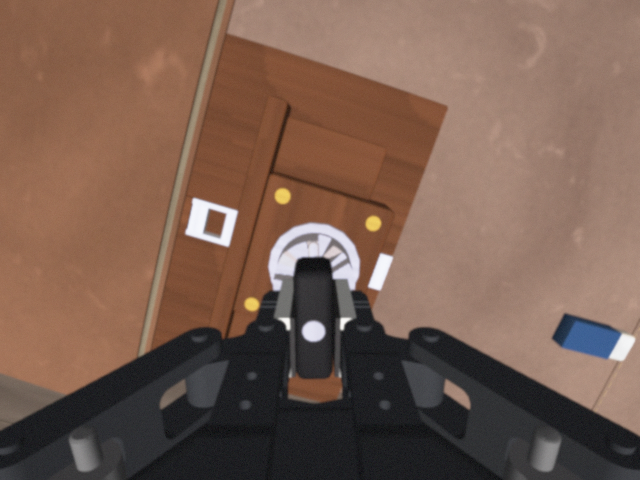

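The bar stays aligned in the jaws while the bed turns in view, and the moment is low, so the knob is turning freely. I'll turn it the rest of the way.

Request:
carry_out(
  increments=[
    {"grip": 1, "xyz": [0, 0, 0], "yaw": -0.11},
    {"grip": 1, "xyz": [0, 0, 0], "yaw": -0.11},
    {"grip": 1, "xyz": [0, 0, 0], "yaw": -0.11},
    {"grip": 1, "xyz": [0, 0, 0], "yaw": -0.11},
    {"grip": 1, "xyz": [0, 0, 0], "yaw": -0.11},
    {"grip": 1, "xyz": [0, 0, 0], "yaw": -0.11},
    {"grip": 1, "xyz": [0, 0, 0], "yaw": -0.11},
    {"grip": 1, "xyz": [0, 0, 0], "yaw": -0.11},
  ],
)

```text
time: 7.17
position: [0.594, 0.061, 0.0807]
orientation: [-3.054, 0.736, 0.002]
contact_force: [2.7, 5.4, -13.6]
grip_width: 0.013
```

Request:
carry_out(
  increments=[
    {"grip": 1, "xyz": [0, 0, 0], "yaw": -0.02},
    {"grip": 1, "xyz": [0, 0, 0], "yaw": 0},
    {"grip": 1, "xyz": [0, 0, 0], "yaw": 0},
  ],
)

```text
time: 7.42
position: [0.594, 0.061, 0.0807]
orientation: [-3.059, 0.714, 0.002]
contact_force: [2.2, 4.8, -13.3]
grip_width: 0.0127
```

```bash
python3 - <<'E'
from h import *
s=bot.sense(); print(s["time"],s["position"],s["grip_width"],s["contact_force"].round(2),s["torque"].round(3)); m=R.from_rotvec(s["orientation"]).as_matrix(); print(np.arctan2(m[1,0],m[0,0]))
im=snapshot("wrist"); cv2.imwrite("pics/w6.png",im[:,:,::-1])
E
```

```text
7.4167 [0.59401215 0.06101934 0.0807154 ] 0.012703977618622627 [  2.2    4.81 -13.31] [ 1.262 -0.555  0.002]
-0.4585017448652392
```

View pics/w6.png

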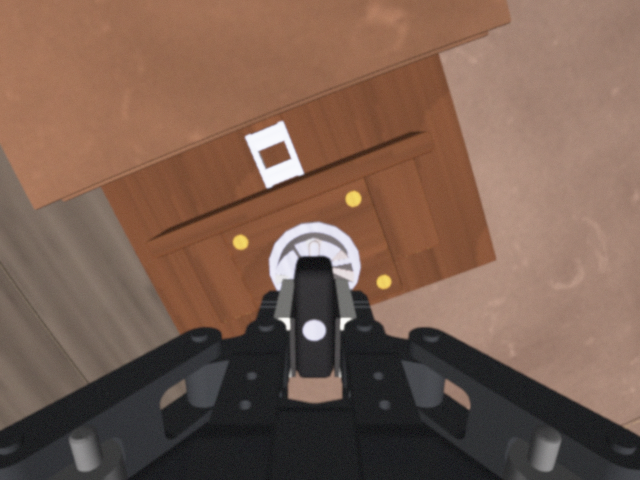

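Request:
carry_out(
  increments=[
    {"grip": 1, "xyz": [0, 0, 0.0015], "yaw": 0},
    {"grip": 1, "xyz": [0, 0, 0.0015], "yaw": 0},
    {"grip": 1, "xyz": [0, 0, 0.001], "yaw": 0},
    {"grip": 1, "xyz": [0, 0, 0.001], "yaw": 0},
    {"grip": 1, "xyz": [0, 0, 0], "yaw": 0},
    {"grip": 1, "xyz": [0, 0, 0], "yaw": 0},
  ],
)

```text
time: 7.97
position: [0.5942, 0.0611, 0.0763]
orientation: [-3.059, 0.714, 0.002]
contact_force: [0.6, 5.8, -8.0]
grip_width: 0.0131
```

```bash
python3 - <<'E'
from h import *
s=bot.sense(); print(s["time"],s["position"],s["grip_width"],s["contact_force"].round(2),s["torque"].round(3)); m=R.from_rotvec(s["orientation"]).as_matrix(); print(np.arctan2(m[1,0],m[0,0]))
E
```

```text
7.9667 [0.59416692 0.0610667  0.07627358] 0.01314769538106832 [ 0.63  5.84 -8.01] [1.288 0.018 0.067]
-0.45864314649493587
```

Request:
carry_out(
  increments=[
    {"grip": 1, "xyz": [0, 0, 0.001], "yaw": 0},
    {"grip": 1, "xyz": [0, 0, 0.001], "yaw": 0},
    {"grip": 1, "xyz": [0, 0, 0], "yaw": 0},
    {"grip": 1, "xyz": [0, 0, 0], "yaw": 0},
  ],
)

```text
time: 8.3
position: [0.5945, 0.061, 0.0759]
orientation: [-3.058, 0.714, 0.001]
contact_force: [-6.3, 3.7, 6.7]
grip_width: 0.0132
```

```bash
python3 - <<'E'
from h import *
s=bot.sense(); print(s["time"],s["position"],s["grip_width"],s["contact_force"].round(2),s["torque"].round(3)); m=R.from_rotvec(s["orientation"]).as_matrix(); print(np.arctan2(m[1,0],m[0,0]))
E
```

```text
8.3 [0.59451739 0.06104996 0.07588207] 0.013197542637413302 [-6.34  3.7   6.67] [1.138 1.428 0.078]
-0.45883280076240074
```

The lift is 8.0 mm and it pushes back firmly, so the pin is seated in the rest notch. I'll relax the downward force, then start sliding along the bed's y.

Request:
carry_out(
  increments=[
    {"grip": 1, "xyz": [0, 0, -0.0008], "yaw": 0},
    {"grip": 1, "xyz": [0, 0, 0], "yaw": 0},
    {"grip": 1, "xyz": [-0.0007, -0.0019, 0], "yaw": 0},
    {"grip": 1, "xyz": [-0.0007, -0.0019, 0], "yaw": 0},
    {"grip": 1, "xyz": [-0.0007, -0.0019, 0], "yaw": 0},
    {"grip": 1, "xyz": [-0.0007, -0.0019, 0], "yaw": 0},
    {"grip": 1, "xyz": [-0.0007, -0.0019, 0], "yaw": 0},
  ],
)

```text
time: 8.88
position: [0.5951, 0.069, 0.0758]
orientation: [3.057, -0.716, -0.001]
contact_force: [-6.3, -2.0, 3.5]
grip_width: 0.013
```

```bash
cat >> h.py <<'E'
def st():
    s=bot.sense(); m=R.from_rotvec(s["orientation"]).as_matrix(); b=np.array([.106,.994,0]); 
    d=s["position"]-np.array([.5943,.0611,.0759])
    print(s["time"],s["position"].round(4),s["grip_width"].round(4),s["contact_force"].round(2),s["torque"].round(3),"ang",np.arctan2(m[1,0],m[0,0]).round(3),"along",(d@b).round(4),"F",(s["contact_force"]@b).round(2))
E
python3 - <<'E'
from h import *
st()
im=snapshot("wrist"); cv2.imwrite("pics/w7.png",im[:,:,::-1])
E
```

```text
Traceback (most recent call last):
  File "h.py", line 24, in st
    print(s["time"],s["position"].round(4),s["grip_width"].round(4),s["contact_force"].round(2),s["torque"].round(3),"ang",np.arctan2(m[1,0],m[0,0]).round(3),"along",(d@b).round(4),"F",(s["contact_force"]@b).round(2))
                                           ^^^^^^^^^^^^^^^^^^^^^
AttributeError: 'float' object has no attribute 'round'
```

Request:
carry_out(
  increments=[
    {"grip": 1, "xyz": [-0.0016, -0.0034, 0], "yaw": 0},
    {"grip": 1, "xyz": [-0.0014, -0.0037, 0], "yaw": 0},
    {"grip": 1, "xyz": [-0.0014, -0.0037, 0], "yaw": 0},
    {"grip": 1, "xyz": [-0.0014, -0.0037, 0], "yaw": 0},
    {"grip": 1, "xyz": [-0.0007, -0.0019, 0], "yaw": 0},
    {"grip": 1, "xyz": [0, 0, 0], "yaw": 0},
    {"grip": 1, "xyz": [0, 0, 0], "yaw": 0},
  ],
)

```text
time: 9.47
position: [0.5967, 0.0875, 0.0758]
orientation: [3.058, -0.715, -0.001]
contact_force: [-7.4, 1.1, 2.9]
grip_width: 0.013
```

```bash
sed -i 's/s\["grip_width"\].round(4)/round(s["grip_width"],4)/' h.py
python3 - <<'E'
from h import *
st()
im=snapshot("wrist"); cv2.imwrite("pics/w8.png",im[:,:,::-1])
im=snapshot("top"); im=cv2.resize(im[140:300,130:350],None,fx=3.6,fy=3.6,interpolation=cv2.INTER_CUBIC); cv2.imwrite("pics/top8.png",im[:,:,::-1])
E
```

```text
9.4667 [0.5967 0.0875 0.0758] 0.013 [-7.38  1.11  2.93] [0.179 1.331 0.015] ang -0.459 along 0.0265 F 0.32
```

View pics/w8.png

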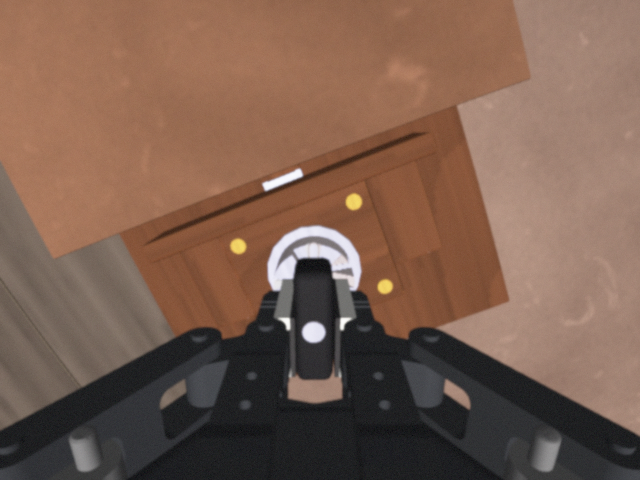

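View pics/top8.png

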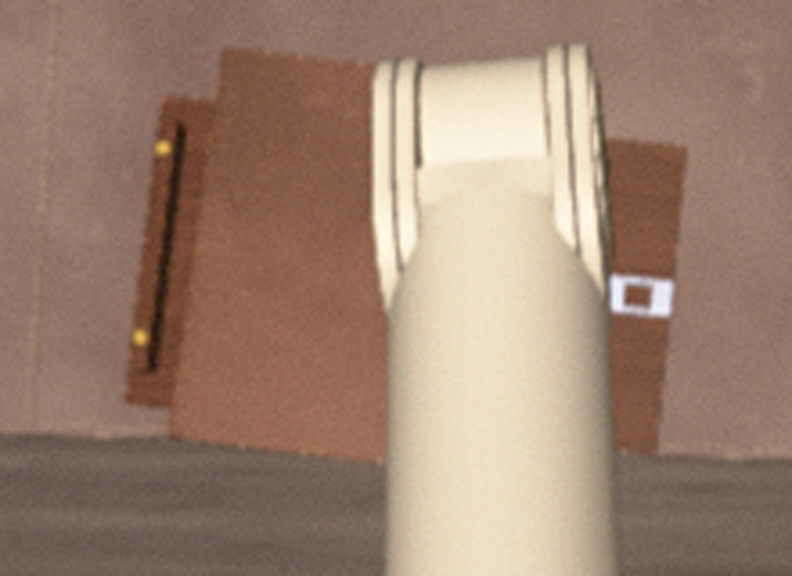

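The fence is about 26 mm along and hasn't reached the book yet (gap visible at (282,180)). I'll trim out the sideways load and carry on.

Request:
carry_out(
  increments=[
    {"grip": 1, "xyz": [-0.0013, -0.0016, 0], "yaw": 0},
    {"grip": 1, "xyz": [-0.0013, -0.0016, 0], "yaw": 0},
    {"grip": 1, "xyz": [-0.0007, -0.0019, 0], "yaw": 0},
    {"grip": 1, "xyz": [-0.0007, -0.0019, 0], "yaw": 0},
    {"grip": 1, "xyz": [-0.0007, -0.0019, 0], "yaw": 0},
    {"grip": 1, "xyz": [0, 0, 0], "yaw": 0},
  ],
)

```text
time: 10.07
position: [0.5974, 0.0973, 0.0758]
orientation: [3.058, -0.715, 0.002]
contact_force: [-3.8, -4.4, 5.5]
grip_width: 0.0131
```

```bash
python3 - <<'E'
from h import *
st()
im=snapshot("wrist"); cv2.imwrite("pics/w9.png",im[:,:,::-1])
E
```

```text
10.0667 [0.5974 0.0973 0.0758] 0.0131 [-3.82 -4.4   5.52] [-0.975  0.634  0.131] ang -0.46 along 0.0363 F -4.78
```

View pics/w9.png

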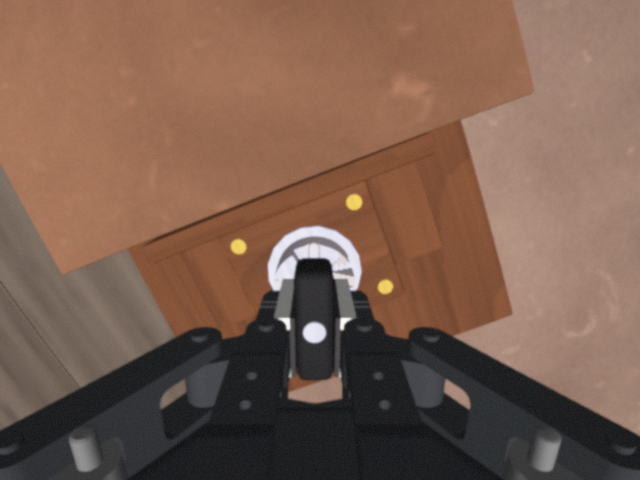

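The fence has now met the book's edge, with push at about 5 N. I'll go on slowly.

Request:
carry_out(
  increments=[
    {"grip": 1, "xyz": [-0.0008, -0.0013, -0.0004], "yaw": 0},
    {"grip": 1, "xyz": [-0.0006, -0.0014, 0], "yaw": 0},
    {"grip": 1, "xyz": [-0.0006, -0.0014, 0], "yaw": 0},
    {"grip": 1, "xyz": [-0.0006, -0.0014, 0], "yaw": 0},
    {"grip": 1, "xyz": [-0.0006, -0.0014, 0], "yaw": 0},
    {"grip": 1, "xyz": [0, 0, 0], "yaw": 0},
  ],
)

```text
time: 10.62
position: [0.5978, 0.1044, 0.0759]
orientation: [3.058, -0.716, 0.003]
contact_force: [0.4, -6.1, 2.0]
grip_width: 0.0133
```

```bash
python3 - <<'E'
from h import *
st()
E
```

```text
10.6167 [0.5978 0.1044 0.0759] 0.0133 [ 0.4  -6.13  2.02] [-1.356 -0.073  0.061] ang -0.46 along 0.0434 F -6.05
```

Request:
carry_out(
  increments=[
    {"grip": 1, "xyz": [-0.0004, -0.0009, 0], "yaw": 0},
    {"grip": 1, "xyz": [-0.0004, -0.0009, 0], "yaw": 0},
    {"grip": 1, "xyz": [-0.0004, -0.0009, 0], "yaw": 0},
    {"grip": 1, "xyz": [-0.0004, -0.0009, 0], "yaw": 0},
    {"grip": 1, "xyz": [0, 0, 0], "yaw": 0},
  ],
)

```text
time: 11.03
position: [0.5981, 0.1082, 0.0759]
orientation: [3.058, -0.716, 0.003]
contact_force: [1.3, -4.9, 1.8]
grip_width: 0.0131
```

```bash
python3 - <<'E'
from h import *
st()
im=snapshot("top"); im=cv2.resize(im[140:300,130:350],None,fx=3.6,fy=3.6,interpolation=cv2.INTER_CUBIC); cv2.imwrite("pics/top10.png",im[:,:,::-1])
E
```

```text
11.0333 [0.5981 0.1082 0.0759] 0.0131 [ 1.3  -4.92  1.77] [-1.293 -0.176  0.116] ang -0.46 along 0.0472 F -4.76
```

View pics/top10.png

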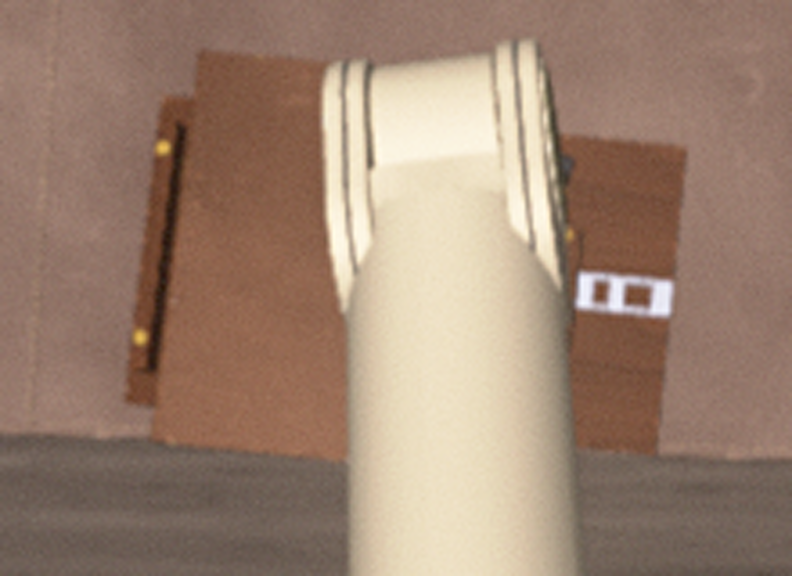

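The book is nearly at the stop, with about 4 mm left.

Request:
carry_out(
  increments=[
    {"grip": 1, "xyz": [-0.0002, -0.0005, 0], "yaw": 0},
    {"grip": 1, "xyz": [-0.0002, -0.0005, 0], "yaw": 0},
    {"grip": 1, "xyz": [-0.0002, -0.0005, 0], "yaw": 0},
    {"grip": 1, "xyz": [-0.0002, -0.0005, 0], "yaw": 0},
    {"grip": 1, "xyz": [-0.0002, -0.0005, 0], "yaw": 0},
    {"grip": 1, "xyz": [-0.0002, -0.0005, 0], "yaw": 0},
    {"grip": 1, "xyz": [0, 0, 0], "yaw": 0},
  ],
)

```text
time: 11.67
position: [0.5984, 0.1113, 0.0759]
orientation: [3.057, -0.717, 0.003]
contact_force: [0.6, -6.0, 1.4]
grip_width: 0.0133
```

Request:
carry_out(
  increments=[
    {"grip": 1, "xyz": [-0.0002, -0.0005, 0], "yaw": 0},
    {"grip": 1, "xyz": [0, 0, 0], "yaw": 0},
  ],
)

```text
time: 11.83
position: [0.5984, 0.1118, 0.0759]
orientation: [3.057, -0.717, 0.003]
contact_force: [0.2, -7.1, 1.4]
grip_width: 0.0131
```

```bash
python3 - <<'E'
from h import *
st()
E
```

```text
11.8333 [0.5984 0.1118 0.0759] 0.0131 [ 0.22 -7.15  1.41] [-1.372 -0.171  0.123] ang -0.46 along 0.0508 F -7.08
```

Request:
carry_out(
  increments=[
    {"grip": 1, "xyz": [-0.0002, -0.0005, 0], "yaw": 0},
    {"grip": 1, "xyz": [0, 0, 0], "yaw": 0},
  ],
)

```text
time: 12.0
position: [0.5985, 0.1123, 0.0758]
orientation: [3.057, -0.716, 0.003]
contact_force: [-0.3, -6.0, 0.5]
grip_width: 0.013
```

Request:
carry_out(
  increments=[
    {"grip": 1, "xyz": [-0.0002, -0.0005, 0], "yaw": 0},
    {"grip": 1, "xyz": [0, 0, 0], "yaw": 0},
  ],
)

```text
time: 12.17
position: [0.5985, 0.1128, 0.0758]
orientation: [3.057, -0.716, 0.003]
contact_force: [0.9, -6.7, 0.4]
grip_width: 0.013
```

Request:
carry_out(
  increments=[
    {"grip": 1, "xyz": [-0.0002, -0.0005, 0], "yaw": 0},
    {"grip": 1, "xyz": [0, 0, 0], "yaw": 0},
  ],
)

```text
time: 12.33
position: [0.5985, 0.1128, 0.0758]
orientation: [3.057, -0.717, 0.003]
contact_force: [1.1, -7.1, 1.2]
grip_width: 0.0127
```

Request:
carry_out(
  increments=[
    {"grip": 1, "xyz": [-0.0002, -0.0005, 0], "yaw": 0},
    {"grip": 1, "xyz": [0, 0, 0], "yaw": 0},
  ],
)

```text
time: 12.5
position: [0.5985, 0.1129, 0.0758]
orientation: [3.056, -0.717, 0.003]
contact_force: [0.2, -9.5, 2.2]
grip_width: 0.0127
```

Request:
carry_out(
  increments=[
    {"grip": 1, "xyz": [-0.0002, -0.0005, 0], "yaw": 0},
    {"grip": 1, "xyz": [0, 0, 0], "yaw": 0},
    {"grip": 1, "xyz": [0, 0, 0], "yaw": 0},
  ],
)

```text
time: 12.75
position: [0.5986, 0.1131, 0.0759]
orientation: [3.056, -0.718, 0.003]
contact_force: [-0.5, -8.8, 2.1]
grip_width: 0.0128
```

```bash
python3 - <<'E'
from h import *
st()
im=snapshot("scene"); im=cv2.resize(im[150:290,210:390],None,fx=4.2,fy=4.2,interpolation=cv2.INTER_CUBIC); cv2.imwrite("pics/sc11.png",im[:,:,::-1])
im=snapshot("top"); im=cv2.resize(im[140:300,130:350],None,fx=3.6,fy=3.6,interpolation=cv2.INTER_CUBIC); cv2.imwrite("pics/top11.png",im[:,:,::-1])
im=snapshot("wrist"); cv2.imwrite("pics/w11.png",im[:,:,::-1])
E
```

```text
12.75 [0.5986 0.1131 0.0759] 0.0128 [-0.5  -8.78  2.14] [-2.249  0.011  0.099] ang -0.461 along 0.0522 F -8.78
```

View pics/sc11.png

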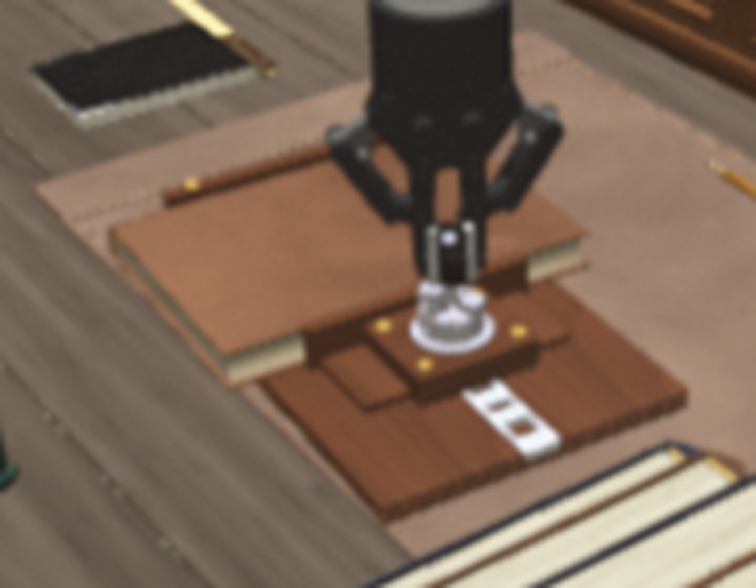

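View pics/top11.png

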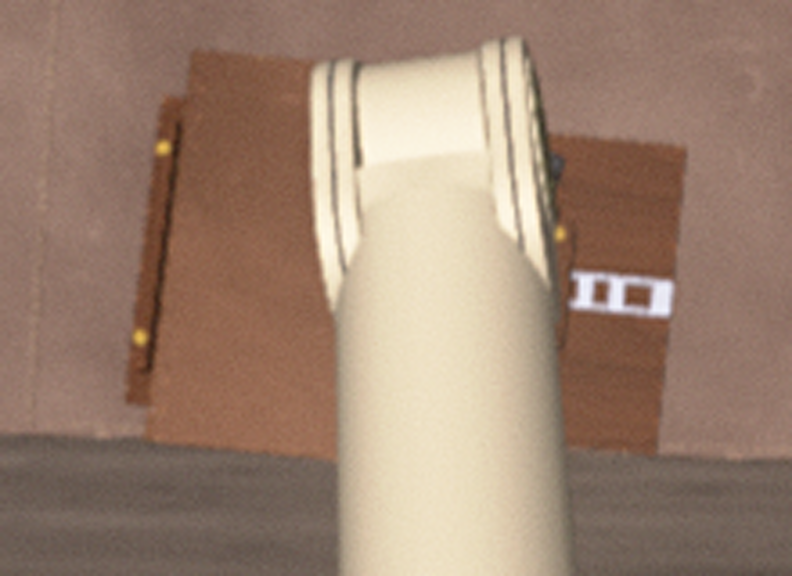

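View pics/w11.png

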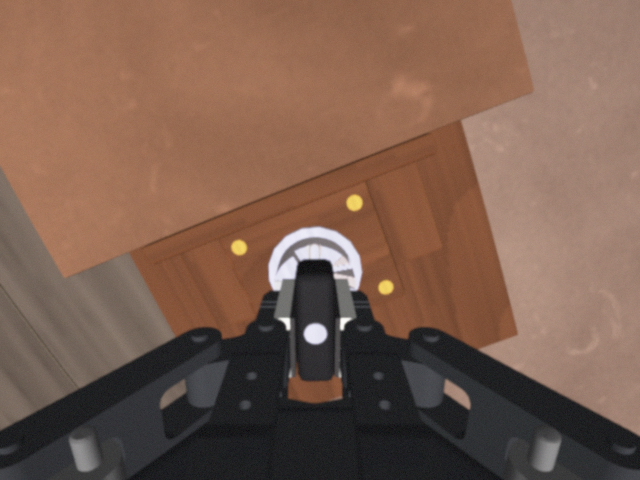

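The fence plate now lies along the book edge and the book is close to square at the stop. Contact force is about 9 N, so I'll build it up to around 13 N.

Request:
carry_out(
  increments=[
    {"grip": 1, "xyz": [-0.0002, -0.0005, 0], "yaw": 0},
    {"grip": 1, "xyz": [0, 0, 0], "yaw": 0},
    {"grip": 1, "xyz": [0, 0, 0], "yaw": 0},
  ],
)

```text
time: 13.15
position: [0.5986, 0.1132, 0.0759]
orientation: [3.055, -0.718, 0.003]
contact_force: [-1.5, -10.3, 3.2]
grip_width: 0.0134
```

Request:
carry_out(
  increments=[
    {"grip": 1, "xyz": [-0.0002, -0.0005, 0], "yaw": 0},
    {"grip": 1, "xyz": [0, 0, 0], "yaw": 0},
    {"grip": 1, "xyz": [0, 0, 0], "yaw": 0},
  ],
)

```text
time: 13.4
position: [0.5986, 0.1132, 0.0758]
orientation: [3.054, -0.719, 0.003]
contact_force: [-0.6, -11.7, 3.1]
grip_width: 0.013
```

Request:
carry_out(
  increments=[
    {"grip": 1, "xyz": [-0.0002, -0.0005, 0], "yaw": 0},
    {"grip": 1, "xyz": [0, 0, 0], "yaw": 0},
    {"grip": 1, "xyz": [0, 0, 0], "yaw": 0},
    {"grip": 1, "xyz": [0, 0, 0], "yaw": 0},
    {"grip": 1, "xyz": [0, 0, 0], "yaw": 0},
  ],
)

```text
time: 13.82
position: [0.5987, 0.1137, 0.0759]
orientation: [3.054, -0.719, 0.003]
contact_force: [-0.4, -11.6, 4.1]
grip_width: 0.0134
```

```bash
python3 - <<'E'
from h import *
st()
E
```

```text
13.8167 [0.5987 0.1137 0.0759] 0.0134 [ -0.43 -11.62   4.15] [-2.964  0.087  0.058] ang -0.462 along 0.0527 F -11.6
```

Request:
carry_out(
  increments=[
    {"grip": 1, "xyz": [-0.0002, -0.0005, 0], "yaw": 0},
    {"grip": 1, "xyz": [0, 0, 0], "yaw": 0},
    {"grip": 1, "xyz": [0, 0, 0], "yaw": 0},
    {"grip": 1, "xyz": [0, 0, 0], "yaw": 0},
  ],
  newtons=80,
)

```text
time: 14.15
position: [0.5987, 0.1137, 0.0759]
orientation: [3.054, -0.719, 0.003]
contact_force: [-0.7, -13.3, 5.0]
grip_width: 0.0128
```

Request:
carry_out(
  increments=[
    {"grip": 1, "xyz": [-0.0002, -0.0005, 0], "yaw": 0},
    {"grip": 1, "xyz": [0, 0, 0], "yaw": 0},
    {"grip": 1, "xyz": [0, 0, 0], "yaw": 0},
    {"grip": 1, "xyz": [0, 0, 0], "yaw": 0},
  ],
)

```text
time: 14.48
position: [0.5987, 0.1138, 0.076]
orientation: [3.053, -0.719, 0.003]
contact_force: [-1.9, -15.0, 5.9]
grip_width: 0.0124
```

```bash
python3 - <<'E'
from h import *
st()
im=snapshot("top"); im=cv2.resize(im[140:300,130:350],None,fx=3.6,fy=3.6,interpolation=cv2.INTER_CUBIC); cv2.imwrite("pics/top12.png",im[:,:,::-1])
im=snapshot("wrist"); cv2.imwrite("pics/w12.png",im[:,:,::-1])
E
```

```text
14.4833 [0.5987 0.1138 0.076 ] 0.0124 [ -1.86 -15.     5.85] [-3.564  0.402  0.099] ang -0.463 along 0.0528 F -15.11
```

View pics/top12.png

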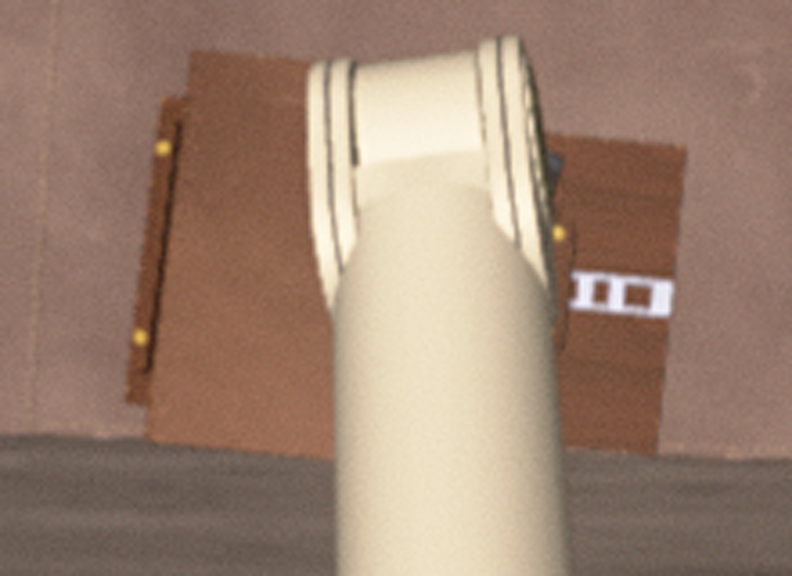

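View pics/w12.png

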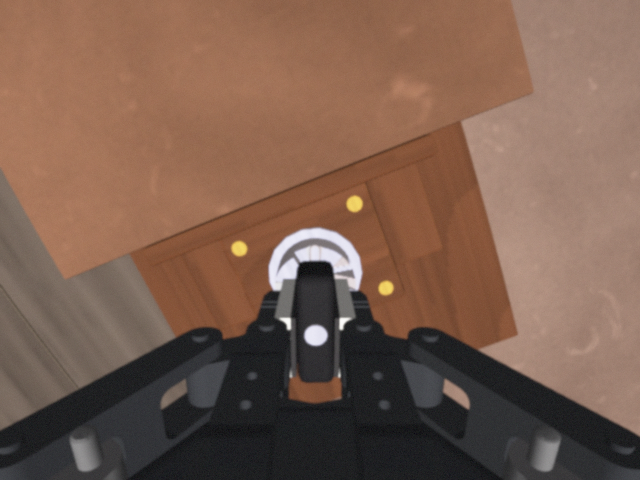

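The fence has stalled at a steady 15 N along the bed with no further travel, so the book is home. I'll relax the push most of the way, then release and rise straight up.

Request:
carry_out(
  increments=[
    {"grip": 1, "xyz": [0.0002, 0.0005, 0], "yaw": 0},
    {"grip": 1, "xyz": [0.0002, 0.0005, -0.0004], "yaw": 0},
    {"grip": 1, "xyz": [0.0002, 0.0005, -0.0004], "yaw": 0},
    {"grip": 1, "xyz": [0.0002, 0.0005, 0], "yaw": 0},
    {"grip": 1, "xyz": [0.0002, 0.0005, 0], "yaw": 0},
    {"grip": 1, "xyz": [0.0002, 0.0005, 0], "yaw": 0},
    {"grip": 1, "xyz": [0, 0, 0], "yaw": 0},
    {"grip": 1, "xyz": [0, 0, 0], "yaw": 0},
  ],
)

```text
time: 15.25
position: [0.5984, 0.1132, 0.0761]
orientation: [3.056, -0.717, 0.003]
contact_force: [3.1, -8.1, -3.6]
grip_width: 0.0126
```

```bash
python3 - <<'E'
from h import *
st()
E
```

```text
15.25 [0.5984 0.1132 0.0761] 0.0126 [ 3.07 -8.07 -3.58] [-1.867 -0.52   0.07 ] ang -0.461 along 0.0522 F -7.7
```

Request:
carry_out(
  increments=[
    {"grip": 1, "xyz": [0.0002, 0.0005, 0.0003], "yaw": 0},
    {"grip": 1, "xyz": [0.0003, 0.0005, 0], "yaw": 0},
    {"grip": 1, "xyz": [0, 0, 0], "yaw": 0},
    {"grip": 1, "xyz": [0, 0, 0], "yaw": 0},
  ],
)

```text
time: 15.58
position: [0.5984, 0.1131, 0.076]
orientation: [3.058, -0.716, 0.003]
contact_force: [2.3, -5.5, -2.6]
grip_width: 0.0128
```

Request:
carry_out(
  increments=[
    {"grip": 0.3, "xyz": [0, 0, 0], "yaw": 0},
    {"grip": 0, "xyz": [0, 0, 0], "yaw": 0},
    {"grip": -0.3, "xyz": [0, 0, 0], "yaw": 0},
    {"grip": -0.3, "xyz": [0, 0, 0], "yaw": 0},
    {"grip": -0.3, "xyz": [0, 0, 0], "yaw": 0},
  ],
)

```text
time: 16.0
position: [0.5977, 0.1151, 0.0761]
orientation: [-3.059, 0.714, -0.0]
contact_force: [1.3, 0.0, -0.4]
grip_width: 0.0557
```

```bash
python3 - <<'E'
from h import *
st()
im=snapshot("wrist"); cv2.imwrite("pics/w13.png",im[:,:,::-1])
E
```

```text
16.0 [0.5977 0.1151 0.0761] 0.0557 [ 1.33  0.01 -0.39] [-0.024 -0.067  0.036] ang -0.459 along 0.054 F 0.15
```

View pics/w13.png

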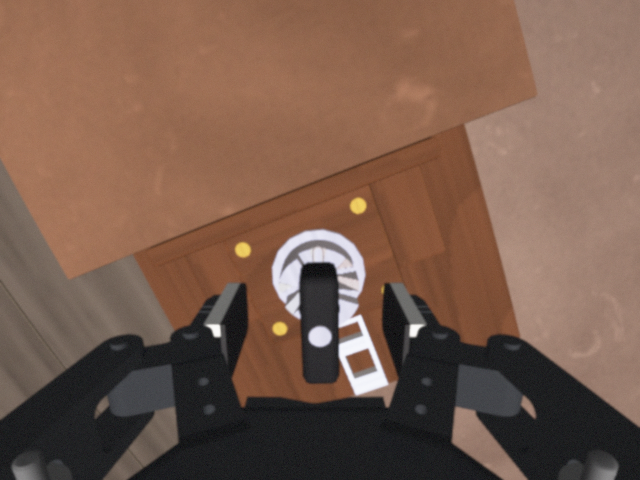

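Released. The bar stays up and keeps its angle, vertical in the view at (319,320), and the fence stays against the book. Next I'll rise, move clear and check.

Request:
carry_out(
  increments=[
    {"grip": -0.3, "xyz": [0, 0, -0.01], "yaw": 0},
    {"grip": -0.3, "xyz": [0, 0, -0.02], "yaw": 0},
    {"grip": -0.3, "xyz": [0, 0, -0.03], "yaw": 0},
    {"grip": -0.3, "xyz": [0, 0, -0.03], "yaw": 0},
    {"grip": -0.3, "xyz": [0, 0, -0.03], "yaw": 0},
    {"grip": -0.3, "xyz": [0, 0, 0], "yaw": 0},
    {"grip": -0.3, "xyz": [0, 0, 0], "yaw": 0},
  ],
)

```text
time: 16.63
position: [0.5987, 0.1148, 0.1987]
orientation: [-3.057, 0.714, -0.006]
contact_force: [0.8, 0.3, -0.6]
grip_width: 0.0556
```

```bash
python3 - <<'E'
from h import *
st()
s=bot.sense()
im=snapshot("wrist"); cv2.imwrite("pics/w14.png",im[:,:,::-1])
print([(x["at"],x["conf"],atz("wrist",x["at"],.092,s).round(4)) for x in finder.mark_of("wrist","knob_grip")])
im=snapshot("scene"); im=cv2.resize(im[150:290,210:390],None,fx=4.2,fy=4.2,interpolation=cv2.INTER_CUBIC); cv2.imwrite("pics/sc14.png",im[:,:,::-1])
E
```

```text
16.6333 [0.5987 0.1148 0.1987] 0.0556 [ 0.84  0.25 -0.63] [ 0.019  0.    -0.087] ang -0.459 along 0.0538 F 0.34
[([316.0, 240.8], 0.64, array([0.5974, 0.1088, 0.092 ]))]
```

View pics/w14.png

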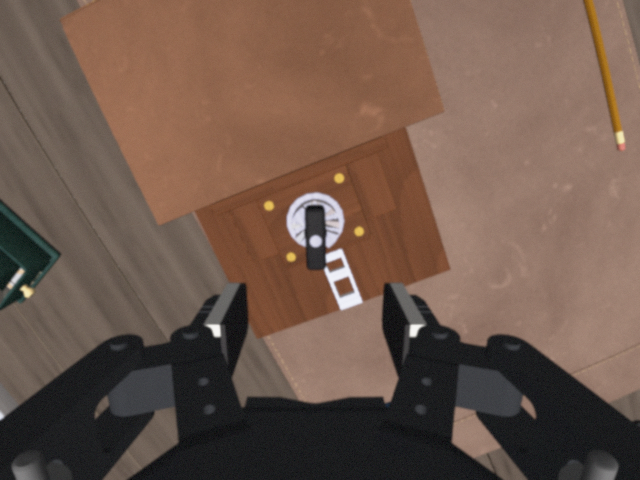

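View pics/sc14.png

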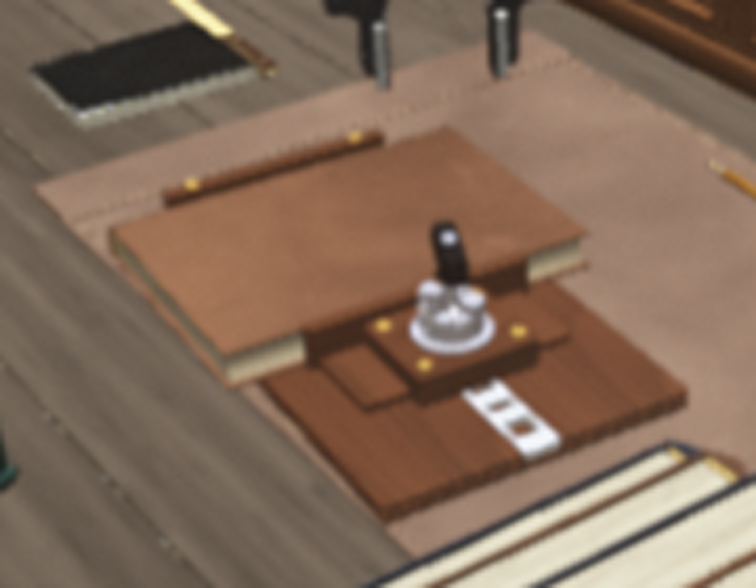

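The knob stands parked on its own and the fence is against the book. I'll check the book against the stop more closely.

```bash
python3 - <<'E'
from h import *
im=snapshot("top"); im=cv2.resize(im[150:270,155:235],None,fx=5,fy=5,interpolation=cv2.INTER_CUBIC); im=cv2.convertScaleAbs(im,alpha=1.6); cv2.imwrite("pics/t15.png",im[:,:,::-1])
im=snapshot("scene"); im=cv2.resize(im[170:240,215:365],None,fx=5.3,fy=5.3,interpolation=cv2.INTER_CUBIC); im=cv2.convertScaleAbs(im,alpha=1.5); cv2.imwrite("pics/s15.png",im[:,:,::-1])
E
```

```text
(no output)
```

View pics/t15.png

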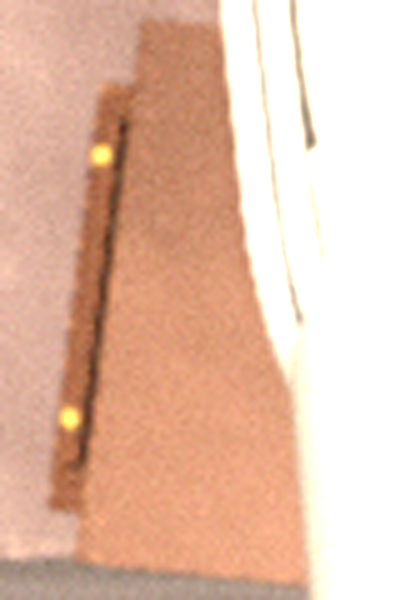

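View pics/s15.png

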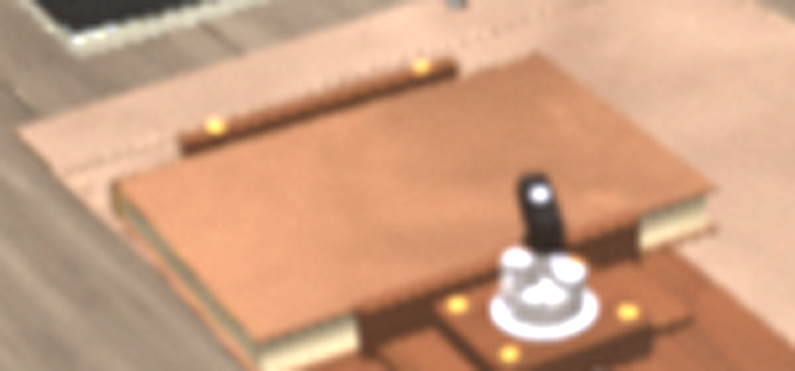

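```bash
python3 - <<'E'
from h import *
print(job.hand_in())
E
```

```text
the job is handed in; nothing more can be done
None
```

The job is done and handed in at about 17 s of robot time: the knob is parked in its rest notch and the fence is pressed up against the book.

- **Knob:** I gripped the T-bar, lifted it about 13 mm and turned it 1.22 rad counterclockwise. Let down, it came to rest 8 mm above its starting height, which matches the rest notch. It stayed up at that angle after I released it.
- **Fence:** I slid it about 52 mm until it stopped moving, then pressed to about 15 N. I eased the push down to about 5 N before letting go and rose clear; the force then read about zero.
- **Last pictures:** The book edge runs parallel to the end stop along its whole length with no widening gap, and the fence plate lies along the book.
- **Uncertain:**
  - My measured fence travel, 52 to 53 mm, is slightly over your expected 51 mm. I put that down to play in the grip and the starting position.
  - I judged flushness at the stop by eye, because the arm hid part of the top view.
- **Other things on the desk:** I didn't touch them.

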